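# Clamp the rock pegs in their rack

## Robot

A 6-joint arm with a two-finger parallel gripper is mounted at the origin on the work surface. World frame = base frame: x ahead of the robot, y to its left, z up, the work surface at z = 0. Lengths are in m, angles in rad, forces in N, time in s.
With the tool pointing down it reaches from about 0.275 to 0.825 m from the base axis. Payload 4.9 kg.
Tool frame: the origin (TCP) lies at the very end of the fingers, on their centre line; the grasp point (between the pads) lies manip.pinch_z behind it (manip.pinch_z is the distance from the TCP to the grasp point, in m); z points along the fingers, y is the line along which they close (so a half turn about z gives the same grasp; the last joint's range is limited). The gripper opens to 85 mm and grips with 20 to 120 N. Pads are 22 mm wide; open, the fingers measure 114 mm over their backs; the gripper's body (76 mm by 85 mm) begins 54 mm behind the grasp point. The pads swing forward as they close: fully open they stand 13 mm farther back than shut.
Start: joints at [1.136, 0.326, -0.193, 1.052, 0, 1.437], TCP at [0.163, 0.525, 0.231] pointing down, gripper open.
Joint ranges: [-2.65, 2.65], [-0.97, 1.79], [-1.3, 1.35], [-1.93, 2.1], [-1.47, 1.37], [-3.14, 3.14]. Speed limits (rad/s): [2.57, 2.57, 3.14, 3.14, 3.14, 3.14].

## Interface

Orientations are given as [roll, pitch, yaw] about the fixed x, y, z axes, in that order (R = Rz(yaw) Ry(pitch) Rx(roll)).
In Python, from cell import manip gives the robot as it stands.
- The arm moves only by the tool apply_moves, never from a script. Its argument "motion" is a list that holds one entry, the list of rows, each a list of 4 numbers: the shift along the tool's x, y, z as a fraction of full scale, then the turn about the tool's z as a fraction of full scale. A call has 1 to 5 rows; each row is the pose to reach, as a shift and turn from the pose commanded when the call began, along the tool's axes at that moment; what a row does not reach only later rows make up. Full scale, the value 1, is 150 mm for a shift and pi/2 rad for a turn. A row lasts 1/10 s, in which the tool goes at most 50 mm and 8.59 degrees, less where a joint would pass 70% of its speed; a pose out of reach is approached as far as the arm can. A call with a number of a shift or a turn outside -1 to 1 is refused whole. A call with a gripper value outside its range is refused whole. "claw" is the closure, from 0 (fully open) to 1 (shut), set as the call begins (left out, the last holds). The fingers move at their own pace and stop on an object; the grip force is fixed at half the most. Time passes only in rows, so rows that repeat a pose let the fingers close. It gives the time, the measured TCP pose, the force, the opening and the grip force at its end, in the units of the state.
- manip.state(): the state, without advancing time (a new reading comes with each control period).
- manip.get_image(name): name is "scene" or "top" or "wrist"; returns a dict with "pixels" (384x512x3 uint8, red, green, blue), "fx", "fy", "cx", "cy" (pixels), "R" (3x3) and "t" (3): a world point X has camera coordinates R X + t. Camera axes: x right, y down, z forward; pixel columns grow to the right and rows downward; lengths in m; the calibration is good to about 2 mm. A picture is of the moment at which its call begins. There is no depth.
- manip.close_job(): hands the job in; it is judged then, once.
The state is a dict: "time": time; "joint_positions": joint angles; "joint_velocities": joint speeds; "joint_efforts": joint torques, N m; "tcp_pos": TCP position; "tool_rot": TCP orientation; "contact_force": force on the tool from outside, world axes, zero at the start; "wrist_torque": the same for the moment, N m; "grip_width": opening from 0.0 (shut) to 1.0 (fully open); "grasp_force": force on a finger pad.
Only numpy, scipy, OpenCV 4.12 (cv2) and the standard library are available. Lean on these libraries where they do the work, as an engineer would, in place of code of your own. Each camera call takes 0.05 s, during which the arm holds its last target. There are 200 camera calls.

## Task

The blue end stop of the peg rack is clamped too far back, so the three rock pegs can slide about. Loosen its orange clamp knob, slide the stop along its rail until the pegs are held snugly, heads against the stop and points against the fence, then turn the knob clockwise until it is fully tight again. Keep the pegs lying in their slots, leave the mallet, the orange peg and the hook alone, and let go of the knob.

Things in the scene. Friction and masses are not known exactly. Their poses are not given: they have to be found in the camera images.
- rack: Peg rack fixed to the table: plywood base 130 x 425 x 12 mm, long along its y. Origin under the base on its centre line (base from y = -205 to +220 mm), z up. Aluminium fence at the +y end, top at z = 60 mm. Three pegs lie along y in slots at x = -32, 0, +32 mm of two saddles 41 mm high. The blue stop slides along y on a rail at the -y end
- fence_face (a point): middle of the fence's inner face, which the peg points must meet; on the rack at x = 0, y = +200 mm, z = 37 mm
- stop_face (a point): middle of the blue stop's front face (plate 104 mm wide, z = 24 to 64 mm), which pushes the peg heads; its axes are the rack's. With the pegs snug it lies 190 mm from the fence face. Behind the plate (-y) is the stop's block, 70 mm wide, 60 mm long, top at z = 50 mm, with the knob on it
- stop (a joint): travel of the stop along the rack's +y, towards the fence, in m: 0 fully back, 0.100 when the pegs are snug between stop and fence. It slides with about 1.5 N of friction when the knob is loose, and its brake holds it when the knob is tight
- clamp_knob (a joint): angle of the clamp knob in rad, growing clockwise seen from above: 0 fully loose (its bar lies along the rail), 1.571 fully tight (its bar lies across the rail), hard stops at both. The brake grips progressively from 0.75 on. It takes 0.1 to 0.15 N m to turn and stays where it is left
- knob_grip (a point): point on the knob's vertical axis at the height to grip, 90 mm above the table, 42 mm behind the stop's face. The orange knob is a straight bar 68 mm long, 18 mm thick (the width to grip) and 30 mm high, from z = 75 to 105 mm. The bar is long along this point's y axis, thin along its x axis; z points up and is the axis of turning
- rock_peg1: steel rock peg, 190 mm long, shaft 12 mm in diameter, head disc 24 mm in diameter at its -y end, point at its +y end; origin on the shaft's axis at half length. In the slot at rack x = -32 mm, its axis 37 mm above the table; 2 to 18 mm short of the fence at first
- rock_peg2: a like rock peg, in the slot at rack x = 0
- rock_peg3: a like rock peg, in the slot at rack x = +32 mm
- mallet: mallet lying on the table beyond the rack, 290 mm long, handle along its y, black rubber head 85 x 52 mm at +y; origin on the table under the handle. To be left alone
- orange_peg: orange plastic tent peg, 205 mm long along its x, 16 mm high, lying on the table to the right of the rack; origin under its middle. To be left alone
- hook: steel hook, 125 mm long along its x, bent from 8 mm bar, lying on the table to the left of the rack; origin under its middle. To be left alone. Further left, from world y = +0.5 m on, stands a fixed aluminium toolbox, 366 x 186 mm, 190 mm high with its handle: keep clear
Not all that is in view belongs to the job. What is shaped like the rock_peg1 but green is not meant.

How it is judged:
By the outcome, as a careful person would: the job done as asked, in the order asked, and still so for the second after the job is handed in, with the robot touching nothing.
It also fails if it takes over 42 s, if anything falls off the work surface, if the arm or the gripper's body presses on something with over 40 N, if the wrist force passes 120 N, or if a joint passes its speed limit or range.

## Working session

There is one attempt and no reset: what is moved stays moved. The work goes in short steps, Python scripts to look and compute and a tool call to move; the robot and the scene stay as the last step left them, time stands still between calls to the robot, and variables do not carry over. Pictures are saved under pics/ and viewed, at most 10 in all, crops included, and the job is handed in when it is done.

Besides the shell and the picture viewer there is one more tool, called as name(argument=value, ...), one argument or row to a line, values as JSON. apply_moves: Moves the arm, as the interface text tells. Its arguments: {"type":"object","properties":{"motion":{"type":"array","items":{"type":"array","items":{"type":"array","items":{"type":"number","minimum":-1,"maximum":1}}}},"claw":{"type":"number"}},"required":["motion"]}

```bash
mkdir -p pics
python3 - <<'E'
from cell import manip
import cv2,numpy as np,pickle
print(manip.state(),manip.pinch_z)
for n in("scene","top"):
    d=manip.get_image(n);pickle.dump(d,open(n+'.pkl','wb'))
    cv2.imwrite(f'pics/{n}0.png',cv2.cvtColor(d['pixels'],cv2.COLOR_RGB2BGR))
    print(n,d['fx'],d['cx'],d['cy'],d['R'],d['t'])
E
```

```text
{'time': 0.0, 'joint_positions': array([ 1.13583261e+00,  3.26942149e-01, -1.93610176e-01,  1.05203831e+00,
       -1.09744146e-05,  1.43659239e+00]), 'joint_velocities': array([-0.00029522, -0.0010487 , -0.00063098,  0.00010634,  0.00142722,
        0.00129535]), 'joint_efforts': array([-1.40285523e-03, -4.43398690e+01,  2.62439811e+01,  1.53986231e-02,
       -2.81422126e-04, -8.61082640e-06]), 'tcp_pos': array([0.16266917, 0.52475264, 0.23049283]), 'tool_rot': array([-3.13981301e+00, -2.29205504e-04,  2.84083268e+00]), 'contact_force': array([-0.21329434, -0.10716909,  0.33077169]), 'wrist_torque': array([ 0.02393504,  0.02577276, -0.06059309]), 'grasp_force': 0.0, 'grip_width': 0.998909217612407} 0.0187
scene 429.48869582525845 255.01601962199635 187.97951480007873 [[-0.67368701  0.73883103  0.0165687 ]
 [ 0.56978332  0.53356112 -0.6250276 ]
 [-0.4706302  -0.4116324  -0.78042679]] [ 0.37712484 -0.27170187  1.76244991]
top 393.0367915813411 253.3171156229873 191.3975515730465 [[ 0.01340321 -0.99959011  0.0252976 ]
 [-0.99031393 -0.01676703 -0.13783026]
 [ 0.13819793 -0.0232052  -0.99013274]] [-0.03136739  0.5444415   1.05639935]
```

View pics/top0.png

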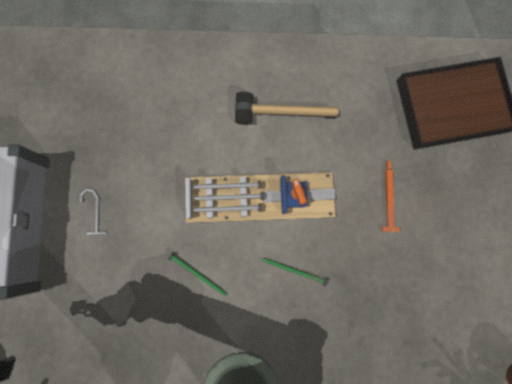

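View pics/scene0.png

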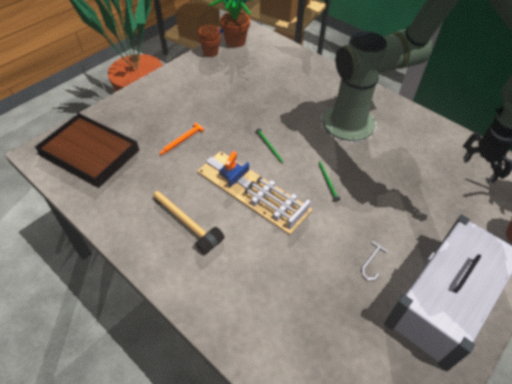

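The top view shows the rack lying from (185,200) to (336,197), fence on the left (world +y). The blue stop is at x≈287 and the knob at (300,192), not quite across the rail. The scene view agrees: the knob is at (232,160) and the fence at (297,212).

```bash
cat > h.py <<'E'
import cv2,numpy as np
def ray(d,px,z):
    px=np.atleast_2d(px).astype(float)
    v=np.c_[(px[:,0]-d['cx'])/d['fx'],(px[:,1]-d['cy'])/d['fy'],np.ones(len(px))]@d['R']
    c=-d['R'].T@d['t']
    return c+v*((z-c[2])/v[:,2])[:,None]
def proj(d,X):
    q=np.atleast_2d(X)@d['R'].T+d['t']
    return np.c_[q[:,0]/q[:,2]*d['fx']+d['cx'],q[:,1]/q[:,2]*d['fy']+d['cy']]
def mask(d,lo,hi,box):
    h=cv2.cvtColor(d['pixels'],cv2.COLOR_RGB2HSV);m=cv2.inRange(h,lo,hi)
    k=np.zeros_like(m);x0,y0,x1,y1=box;k[y0:y1,x0:x1]=m[y0:y1,x0:x1]
    return k
def big(m):
    return max(cv2.findContours(m,cv2.RETR_EXTERNAL,cv2.CHAIN_APPROX_NONE)[0],key=cv2.contourArea)[:,0,:]
E
python3 - <<'E'
import pickle,cv2,numpy as np
from h import *
d=pickle.load(open('top.pkl','rb'));s=pickle.load(open('scene.pkl','rb'))
m=mask(d,(12,60,90),(28,255,255),(160,160,350,235))
pts=cv2.findNonZero(m)
r=cv2.minAreaRect(cv2.convexHull(pts));print('base px',r)
b=ray(d,cv2.boxPoints(r),.012);print('base',b.round(4))
print(np.linalg.norm(np.diff(b,axis=0),axis=1))
for nm,dd,box in(('top',d,(270,165,330,225)),('scene',s,(215,140,255,190))):
    for c,lo,hi in(('knob',(3,150,120),(13,255,255)),('blue',(105,100,40),(125,255,255))):
        k=mask(dd,lo,hi,box);P=big(k);r=cv2.minAreaRect(P.astype(np.float32));z={'knob':.105,'blue':.064}[c]
        q=ray(dd,cv2.boxPoints(r),z);print(nm,c,len(P),r,q.round(4).tolist(),q.mean(0).round(4))
big1=cv2.resize(cv2.cvtColor(d['pixels'][165:235,175:345],cv2.COLOR_RGB2BGR),None,fx=4.5,fy=4.5,interpolation=cv2.INTER_CUBIC)
cv2.imwrite('pics/crop.png',big1)
E
```

```text
base px ((259.8732604980469, 196.95095825195312), (45.7922248840332, 149.4404296875), 87.95458984375)
base [[ 0.5874  0.1736  0.012 ]
 [ 0.6107 -0.2552  0.012 ]
 [ 0.4785 -0.2579  0.012 ]
 [ 0.4571  0.1641  0.012 ]]
[0.4293996  0.13220335 0.42254171]
top knob 52 ((297.3000183105469, 192.60000610351562), (22.807889938354492, 10.733126640319824), 63.43495178222656) [[0.5545, -0.1108, 0.105], [0.5677, -0.1361, 0.105], [0.5141, -0.1627, 0.105], [0.5011, -0.1375, 0.105]] [ 0.5344 -0.1368  0.105 ]
top blue 107 ((289.4695739746094, 193.57359313964844), (34.12733840942383, 15.389362335205078), 85.91438293457031) [[0.582, -0.0966, 0.064], [0.5858, -0.1387, 0.064], [0.4923, -0.1452, 0.064], [0.4887, -0.1035, 0.064]] [ 0.5372 -0.121   0.064 ]
scene knob 50 ((231.9639434814453, 160.20620727539062), (7.818166255950928, 17.46395492553711), 23.96249008178711) [[0.5797, -0.1229, 0.105], [0.5098, -0.1575, 0.105], [0.5036, -0.1287, 0.105], [0.5733, -0.0952, 0.105]] [ 0.5416 -0.1261  0.105 ]
scene blue 62 ((235.47540283203125, 168.7705078125), (16.900867462158203, 25.095230102539062), 50.194427490234375) [[0.5779, -0.1487, 0.064], [0.4761, -0.1526, 0.064], [0.4953, -0.0817, 0.064], [0.594, -0.0801, 0.064]] [ 0.5358 -0.1158  0.064 ]
```

View pics/crop.png

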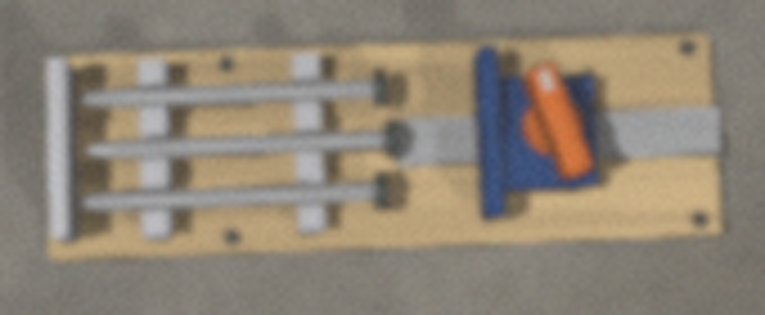

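The crop shows the knob bar running from (540,70) to (580,170), about 65° clockwise from the rail. The stop is partway along the rail and the pegs are loose. Measured rack yaw is about 0.052, the knob is near (0.535, -0.135), and its angle is about 1.16 rad. Base width (132 mm) and length (425 mm) agree with the given sizes. I'll move above the knob next.

apply_moves(
  motion=[
    [[-0.2,-0.2,0,0],[-0.42,-0.42,0,0],[-0.64,-0.64,0,0],[-0.86,-0.86,0,0],[-1,-1,0,0]],
  ],
  claw=0,
)

```text
time: 0.6
tcp_pos: [0.2621, 0.335, 0.2309]
tool_rot: [-3.14, -0.0, 2.839]
contact_force: [0.5, -0.6, 0.6]
grip_width: 1.001
grasp_force: 0.0
```

apply_moves(
  motion=[
    [[-0.2,-0.2,0,0],[-0.42,-0.42,0,0],[-0.64,-0.64,0,0],[-0.86,-0.86,0,0],[-1,-1,0,0]],
  ],
)

```text
time: 1.1
tcp_pos: [0.3613, 0.1475, 0.2312]
tool_rot: [-3.141, 0.0, 2.838]
contact_force: [0.1, 0.1, -0.0]
grip_width: 0.999
grasp_force: 0.0
```

apply_moves(
  motion=[
    [[-0.2,-0.2,0,0],[-0.42,-0.42,0,0],[-0.64,-0.64,0,0],[-0.86,-0.86,0,0],[-1,-1,0,0]],
  ],
)

```text
time: 1.6
tcp_pos: [0.4605, -0.0406, 0.2311]
tool_rot: [-3.141, 0.0, 2.838]
contact_force: [1.4, 0.7, 0.3]
grip_width: 1.002
grasp_force: 0.0
```

apply_moves(
  motion=[
    [[-0.2,-0.14,0,-0.09],[-0.4,-0.28,0,-0.18],[-0.6,-0.42,0,-0.27],[-0.67,-0.47,0,-0.36],[-0.67,-0.47,0,-0.45]],
  ],
)

```text
time: 2.1
tcp_pos: [0.5354, -0.1368, 0.2304]
tool_rot: [3.141, -0.0, -2.732]
contact_force: [-0.2, -0.3, -0.6]
grip_width: 1.001
grasp_force: 0.0
```

```bash
cat > look.py <<'E'
from cell import manip
from h import *
import pickle,sys
n=sys.argv[1]
s=manip.state();print(s['time'],s['tcp_pos'],s['tool_rot'],s['joint_positions'])
for c in('wrist','top'):
    d=manip.get_image(c);pickle.dump(d,open(f'{c}.pkl','wb'))
    cv2.imwrite(f'pics/{c}{n}.png',cv2.cvtColor(d['pixels'],cv2.COLOR_RGB2BGR))
E
python3 look.py 1
```

```text
2.1 [ 0.53539714 -0.13683998  0.23039308] [ 3.14145359e+00 -4.97898999e-04 -2.73200884e+00] [-3.83670096e-01  3.31933916e-01 -1.86696201e-01  1.05261460e+00
 -2.57263612e-04 -7.93253817e-01]
```

View pics/wrist1.png

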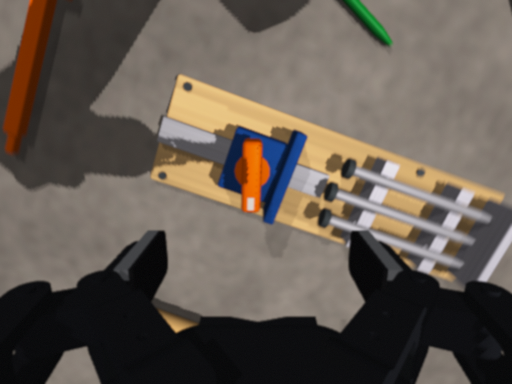

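The wrist view shows the knob bar nearly vertical from (253,140) to (250,212), almost lined up with tool x. The stop plate is at (285,178) and the peg heads are at (350,168), (330,192) and (325,218). I'll refine the pose from this view.

Run:
```python
import pickle
from h import *
d=pickle.load(open('wrist.pkl','rb'));t=pickle.load(open('top.pkl','rb'))
print('cam',-d['R'].T@d['t'])
hs=cv2.cvtColor(d['pixels'],cv2.COLOR_RGB2HSV)
for x in(243,247,251,255,259,263): print(x,hs[150,x],hs[175,x],hs[195,x])
k=mask(d,(3,150,90),(14,255,255),(215,120,290,225));P=big(k).astype(np.float32)
# bar profile per row
for r in range(136,216,6):
    c=np.where(k[r])[0];print(r,c.min() if len(c) else 0,c.max() if len(c) else 0,end='; ')
q=ray(d,cv2.boxPoints(cv2.minAreaRect(P)),.105);print('\nknob',q.round(4).tolist(),q.mean(0))
b=mask(d,(100,120,40),(125,255,255),(200,110,320,235))
r=cv2.minAreaRect(big(b).astype(np.float32));print('blue',r,ray(d,cv2.boxPoints(r),.06).round(4).tolist())
m=mask(d,(12,60,90),(28,255,255),(140,60,512,290));H=cv2.convexHull(cv2.findNonZero(m))
r=cv2.approxPolyDP(H,6,True)[:,0];print('base',np.c_[r,ray(d,r,.012)[:,:2].round(4)].tolist())
```

```text
cam [ 0.47556191 -0.16359111  0.3725756 ]
243 [ 10 234 147] [ 12 255 114] [ 12 255 187]
247 [ 13 255 233] [ 12 255 167] [ 13 255 234]
251 [ 14 255 238] [ 14 255 238] [ 13 255 236]
255 [ 15 245 239] [ 15 254 239] [ 14 255 238]
259 [ 14 255 236] [ 13 255 228] [ 10 223 205]
263 [117 135 125] [ 13 255 221] [109 211 115]
136 0 0; 142 244 260; 148 243 261; 154 243 261; 160 239 265; 166 236 268; 172 235 268; 178 237 267; 184 241 262; 190 242 260; 196 241 259; 202 241 260; 208 241 260; 214 0 0; 
knob [[0.5109, -0.1699, 0.105], [0.4993, -0.1432, 0.105], [0.5616, -0.1155, 0.105], [0.5739, -0.1439, 0.105]] [ 0.53642164 -0.14313604  0.105     ]
blue ((258.0068664550781, 167.8150634765625), (67.76683807373047, 95.15446472167969), 20.556045532226562) [[0.5891, -0.1709, 0.06], [0.4881, -0.1741, 0.06], [0.4841, -0.1053, 0.06], [0.587, -0.0965, 0.06]]
base [[504.0, 196.0, 0.4549, 0.1623], [448.0, 281.0, 0.5849, 0.1639], [153.0, 180.0, 0.6096, -0.2453], [150.0, 171.0, 0.6003, -0.2522], [180.0, 73.0, 0.4796, -0.2567]]
```

Run:
```python
import pickle
from h import *
d=pickle.load(open('wrist.pkl','rb'))
a=ray(d,[[252.2,140],[250.3,212],[252,148],[250.4,205],[243,150],[261,150]],.105);print(a.round(4), d['fx'])
v=a[3]-a[2];print('world ang',np.arctan2(v[1],v[0]),'len',np.linalg.norm(a[0]-a[1]),'w',np.linalg.norm(a[4]-a[5]),a[:2].mean(0))
# theta
r=.053
for ang in (np.arctan2(v[1],v[0]),): print('theta',np.mod(np.pi/2+r-ang,np.pi))
# where true pose would project: base corners check at r
y=np.array([-np.sin(r),np.cos(r),0]);x=np.array([np.cos(r),np.sin(r),0])
# stop plate front top edge: ends
b=mask(d,(100,120,40),(125,255,255),(200,110,320,235))
h=cv2.convexHull(big(b))[:,0];print(np.c_[h,ray(d,h,.064)[:,:2].round(4)].tolist())
```

```text
[[ 0.5057 -0.1556  0.105 ]
 [ 0.5682 -0.1308  0.105 ]
 [ 0.5122 -0.153   0.105 ]
 [ 0.5618 -0.1334  0.105 ]
 [ 0.5171 -0.1596  0.105 ]
 [ 0.5107 -0.145   0.105 ]] 302.7016289739588
world ang 0.37718900745478934 len 0.0672543381101369 w 0.01597944169933259 [ 0.53692569 -0.14319744  0.105     ]
theta 1.2466073193401073
[[298.0, 132.0, 0.4845, -0.1152], [304.0, 135.0, 0.4848, -0.1084], [305.0, 136.0, 0.4853, -0.107], [305.0, 139.0, 0.488, -0.1057], [296.0, 163.0, 0.514, -0.1035], [273.0, 221.0, 0.5821, -0.0989], [271.0, 223.0, 0.5851, -0.1], [270.0, 223.0, 0.5855, -0.101], [267.0, 222.0, 0.5857, -0.1045], [265.0, 221.0, 0.5855, -0.1069], [219.0, 185.0, 0.5677, -0.1679], [219.0, 181.0, 0.5637, -0.1695], [236.0, 130.0, 0.5076, -0.1733], [239.0, 127.0, 0.5036, -0.1717]]
```

apply_moves(
  motion=[
    [[0.01,-0.045,0.2,0.02],[0.01,-0.045,0.45,0.02],[0.01,-0.045,0.7,0.02],[0.01,-0.045,0.9,0.02],[0.01,-0.045,0.95,0.02]],
  ],
)

```text
time: 2.7
tcp_pos: [0.5328, -0.1402, 0.0855]
tool_rot: [3.137, -0.005, -2.769]
contact_force: [-0.6, 0.4, -0.2]
grip_width: 1.0
grasp_force: 0.0
```

apply_moves(
  motion=[
    [[0,0,0.05,0],[0,0,0.11,0],[0,0,0.11,0]],
  ],
)

```text
time: 3.0
tcp_pos: [0.536, -0.1417, 0.0724]
tool_rot: [-3.141, 0.0, -2.767]
contact_force: [0.5, -0.1, 0.9]
grip_width: 1.003
grasp_force: 0.0
```

apply_moves(
  motion=[
    [[0,0,0,0],[0,0,0,0],[0,0,0,0],[0,0,0,0],[0,0,0,0]],
  ],
  claw=1,
)

```text
time: 3.5
tcp_pos: [0.5376, -0.1428, 0.0753]
tool_rot: [-3.138, 0.003, -2.767]
contact_force: [-3.3, 1.2, 18.0]
grip_width: 0.203
grasp_force: 63.0
```

apply_moves(
  motion=[
    [[0,0,0,0],[0,0,0,0],[0,0,0,0]],
  ],
)

```text
time: 3.8
tcp_pos: [0.5376, -0.1428, 0.0753]
tool_rot: [-3.138, 0.003, -2.767]
contact_force: [-2.9, -0.4, 17.6]
grip_width: 0.197
grasp_force: 62.7
```

```bash
python3 look.py 2; python3 -c "
from cell import manip;s=manip.state();print(s['contact_force'],s['wrist_torque'],s['grip_width'])"
```

```text
3.8 [ 0.53761436 -0.14280957  0.07534115] [-3.13772535e+00  3.09066489e-03 -2.76727764e+00] [-3.91987224e-01  4.86096470e-01 -3.87173768e-01  6.92617454e-01
 -6.43023921e-04 -7.66297842e-01]
[-3.26969288 -0.53768668 17.10532898] [ 0.10143443  0.74582643 -0.01037931] 0.199548771869235
```

View pics/wrist2.png

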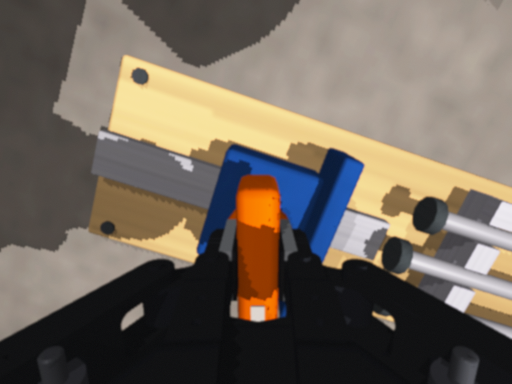

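The wrist view shows the bar held between both pads at (258,250), with the stop plate clear at (335,205). The 17 N upward force came from the pads swinging forward as they closed. I'll relieve it, then loosen the knob counter-clockwise.

apply_moves(
  motion=[
    [[0,0,-0.02,0],[0,0,-0.02,-0.06],[0,0,-0.02,-0.14],[0,0,-0.02,-0.22],[0,0,-0.02,-0.28]],
  ],
)

```text
time: 4.4
tcp_pos: [0.5377, -0.143, 0.0755]
tool_rot: [-3.138, 0.001, -2.324]
contact_force: [4.4, -4.1, -5.0]
grip_width: 0.204
grasp_force: 62.3
```

apply_moves(
  motion=[
    [[0,0,0,-0.08],[0,0,0,-0.16],[0,0,0,-0.24],[0,0,0,-0.32],[0,0,0,-0.4]],
  ],
)

```text
time: 4.9
tcp_pos: [0.538, -0.1421, 0.0755]
tool_rot: [-3.138, 0.0, -1.694]
contact_force: [6.4, -0.8, -5.7]
grip_width: 0.203
grasp_force: 62.3
```

```bash
python3 look.py 3; python3 -c "
from cell import manip;s=manip.state();print(s['contact_force'],s['wrist_torque'],s['grip_width'])"
```

```text
4.9 [ 0.53796221 -0.14212319  0.07548706] [-3.13761425e+00  2.66699755e-04 -1.69390067e+00] [-3.91672760e-01  4.86767669e-01 -3.85503362e-01  6.94760280e-01
  1.31280912e-03 -1.83936174e+00]
[ 6.17533239 -1.12321906 -5.12821491] [-0.11557264 -1.08537615  0.07044626] 0.20056043887968367
```

View pics/wrist3.png

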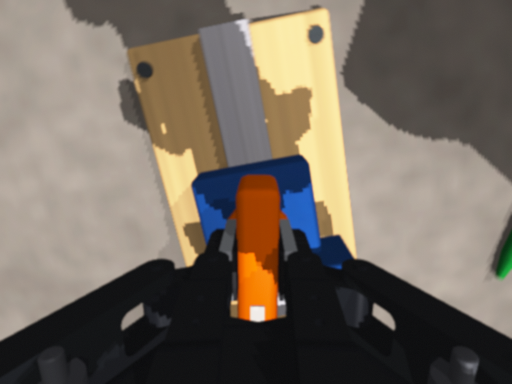

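The knob is now loose: about 0.18 rad from along the rail, with the bar at (258,245) in line with the grey rail. I'll turn it a bit further and slide the stop.

apply_moves(
  motion=[
    [[0,-0.006,0.004,-0.04],[0,-0.006,0.004,-0.08],[0,-0.006,0.004,-0.08]],
  ],
)

```text
time: 5.3
tcp_pos: [0.5381, -0.1421, 0.0754]
tool_rot: [-3.139, -0.0, -1.573]
contact_force: [3.1, -1.3, 1.8]
grip_width: 0.201
grasp_force: 63.6
```

apply_moves(
  motion=[
    [[-0.05,0.002,0,0],[-0.11,0.005,0,0],[-0.17,0.008,0,0],[-0.23,0.012,0,0],[-0.27,0.014,0,0]],
  ],
)

```text
time: 5.8
tcp_pos: [0.5358, -0.1003, 0.0754]
tool_rot: [-3.139, -0.0, -1.573]
contact_force: [4.2, -1.9, 5.1]
grip_width: 0.2
grasp_force: 64.3
```

```bash
python3 look.py 4
python3 - <<'E'
from cell import manip
import pickle
from h import *
s=manip.state();print(s['contact_force'],s['wrist_torque'],s['grip_width'])
d=pickle.load(open('top.pkl','rb'))
cv2.imwrite('pics/crop4.png',cv2.resize(cv2.cvtColor(d['pixels'][160:240,175:345],cv2.COLOR_RGB2BGR),None,fx=4.5,fy=4.5,interpolation=cv2.INTER_CUBIC))
E
```

```text
5.8 [ 0.53580211 -0.10025171  0.07538188] [-3.13912811e+00 -1.93342315e-04 -1.57268961e+00] [-3.20732906e-01  4.70457919e-01 -4.14692940e-01  6.83244530e-01
  5.88950416e-04 -1.88963549e+00]
[4.87623666 1.48985892 6.4038081 ] [ 0.41268082 -0.90156838 -0.09372573] 0.19753778934255925
```

View pics/crop4.png

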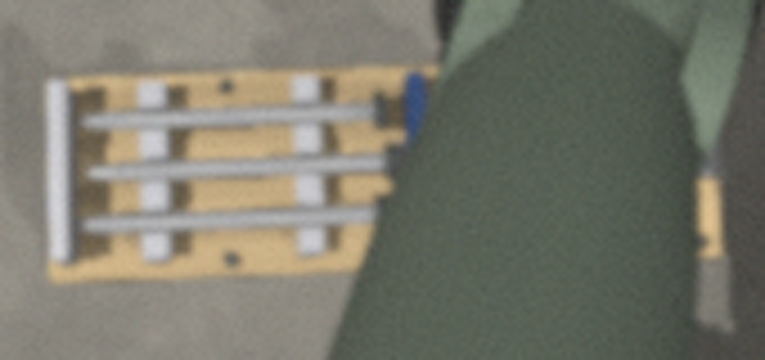

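The crop shows the blue plate at (415,105) just behind the upper peg's head, with the points still short of the fence at (60,170). I'll continue gently, watching the force.

apply_moves(
  motion=[
    [[-0.02,0.001,0,0],[-0.045,0.002,0,0],[-0.07,0.0035,0,0],[-0.09,0.0045,0,0],[-0.1,0.005,0,0]],
  ],
)

```text
time: 6.4
tcp_pos: [0.5351, -0.0861, 0.0754]
tool_rot: [-3.139, -0.002, -1.573]
contact_force: [4.2, -3.8, 4.6]
grip_width: 0.204
grasp_force: 64.3
```

apply_moves(
  motion=[
    [[-0.008,0,0,0],[-0.016,0.001,0,0],[-0.024,0.001,0,0],[-0.024,0.001,0,0]],
  ],
)

```text
time: 6.8
tcp_pos: [0.5349, -0.0832, 0.0754]
tool_rot: [-3.139, -0.003, -1.573]
contact_force: [3.8, -5.6, 4.5]
grip_width: 0.198
grasp_force: 64.2
```

apply_moves(
  motion=[
    [[-0.008,0,0,0],[-0.016,0.001,0,0],[-0.016,0.001,0,0]],
  ],
)

```text
time: 7.1
tcp_pos: [0.5349, -0.083, 0.0755]
tool_rot: [-3.14, -0.008, -1.574]
contact_force: [5.2, -12.0, 3.0]
grip_width: 0.202
grasp_force: 63.7
```

The force jumped to 12 N with no further motion, after 59 mm of travel. I'll check whether the points reach the fence.

```bash
python3 look.py 5
python3 - <<'E'
import pickle
from h import *
d=pickle.load(open('top.pkl','rb'))
a=cv2.resize(cv2.cvtColor(d['pixels'][165:235,175:275],cv2.COLOR_RGB2BGR),None,fx=7,fy=7,interpolation=cv2.INTER_CUBIC)
cv2.imwrite('pics/crop5.png',a)
E
```

```text
7.1 [ 0.53492711 -0.08303369  0.07545969] [-3.13955926 -0.00751963 -1.57438046] [-0.28661339  0.46399797 -0.42582341  0.6769224  -0.00665256 -1.85384672]
```

View pics/crop5.png

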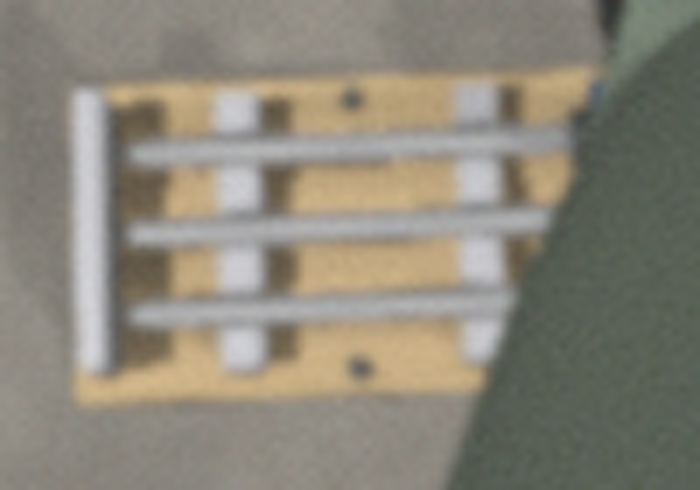

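All three points now line up at x≈130 in the crop, right at the fence's inner face (≈110–125). The rigid 12 N response also says the pegs are snug. I'll run a numeric check of the gap, then tighten clockwise while holding the preload.

Run:
```python
import pickle
from h import *
d=pickle.load(open('top.pkl','rb'))
print('fence top inner',ray(d,[175+107/7,165+230/7],.06),'tip',ray(d,[175+125/7,165+235/7],.037))
r=.053;y=np.array([-np.sin(r),np.cos(r)])
print('fence from knob if snug',np.array([.5349,-.083])+y*.232)
```

```text
fence top inner [[0.52122433 0.14808571 0.06      ]] tip [[0.52211407 0.14407893 0.037     ]]
fence from knob if snug [0.52260976 0.14867423]
```

apply_moves(
  motion=[
    [[0,0,0,0.08],[0,0,0,0.16],[0,0,0,0.24],[0,0,0,0.32],[0,0,0,0.4]],
  ],
)

```text
time: 7.7
tcp_pos: [0.5345, -0.0829, 0.0754]
tool_rot: [-3.136, -0.005, -2.208]
contact_force: [1.9, -10.2, 5.7]
grip_width: 0.197
grasp_force: 63.9
```

apply_moves(
  motion=[
    [[0,0,0,0.08],[0,0,0,0.16],[0,0,0,0.24],[0,0,0,0.32],[0,0,0,0.4]],
  ],
)

```text
time: 8.2
tcp_pos: [0.5342, -0.0825, 0.0755]
tool_rot: [-3.135, -0.001, -2.836]
contact_force: [2.2, -8.9, 5.7]
grip_width: 0.202
grasp_force: 64.2
```

apply_moves(
  motion=[
    [[0,0,0,0.06],[0,0,0,0.12],[0,0,0,0.17],[0,0,0,0.17]],
  ],
)

```text
time: 8.6
tcp_pos: [0.5342, -0.0823, 0.0755]
tool_rot: [-3.135, 0.001, -3.097]
contact_force: [1.7, -9.5, 6.5]
grip_width: 0.199
grasp_force: 64.4
```

```bash
python3 -c "
from cell import manip;s=manip.state();print(s['tool_rot'],s['contact_force'],s['wrist_torque'],s['grip_width'],s['joint_efforts'][5])"
```

```text
[-3.13546920e+00  5.74425694e-04 -3.09713107e+00] [ 1.71131669 -9.54822916  6.51335418] [-1.62480095 -0.52229859  0.6501042 ] 0.19882608307060448 0.9045439772307873
```

The measured fence face (y = 0.148) matches the snug prediction (0.149). The 0.65 N m at the wrist suggests the knob is at its hard stop, so I'll confirm with a small extra turn.

apply_moves(
  motion=[
    [[0,0,0,0.02],[0,0,0,0.03],[0,0,0,0.03]],
  ],
)

```text
time: 8.9
tcp_pos: [0.5344, -0.0822, 0.0756]
tool_rot: [-3.135, 0.001, -3.141]
contact_force: [2.0, -8.1, 5.5]
grip_width: 0.201
grasp_force: 77.3
```

```bash
python3 -c "
from cell import manip;s=manip.state();print(s['tool_rot'],s['contact_force'],s['wrist_torque'],s['grip_width'],s['joint_efforts'][5])"
```

```text
[-3.13513348e+00  1.18710837e-03 -3.14056128e+00] [ 1.9842245  -8.11633673  5.46285102] [-1.74380269 -0.55512806  1.60471464] 0.20110265346850192 1.6546045616269112
```

The torque rises to 1.6 N m and the bar doesn't follow, so the knob is at its hard stop. I'll relieve the preload, release and lift.

apply_moves(
  motion=[
    [[0,-0.01,0,-0.02],[0,-0.01,0,-0.02]],
  ],
)

```text
time: 9.1
tcp_pos: [0.5345, -0.0824, 0.0755]
tool_rot: [-3.139, 0.001, -3.111]
contact_force: [2.5, -4.6, 5.7]
grip_width: 0.201
grasp_force: 67.2
```

apply_moves(
  motion=[
    [[0,0,0,0],[0,0,0,0],[0,0,0,0],[0,0,0,0],[0,0,0,0]],
  ],
  claw=0,
)

```text
time: 9.6
tcp_pos: [0.533, -0.0814, 0.0742]
tool_rot: [3.141, -0.001, -3.112]
contact_force: [-0.6, -0.2, 0.3]
grip_width: 0.997
grasp_force: 0.0
```

apply_moves(
  motion=[
    [[0,0,-0.15,0],[0,0,-0.35,0],[0,0,-0.6,0],[0,0,-0.85,0],[0,0,-1,0]],
  ],
)

```text
time: 10.1
tcp_pos: [0.5345, -0.082, 0.2275]
tool_rot: [-3.141, 0.003, -3.113]
contact_force: [0.0, 0.4, -0.2]
grip_width: 1.0
grasp_force: 0.0
```

```bash
python3 look.py 6
```

```text
10.1 [ 0.53446583 -0.08197392  0.22754562] [-3.14074537e+00  2.77450009e-03 -3.11253839e+00] [-2.88764433e-01  3.09338287e-01 -2.26458666e-01  1.03209905e+00
  6.21636020e-05 -3.17817427e-01]
```

View pics/wrist6.png

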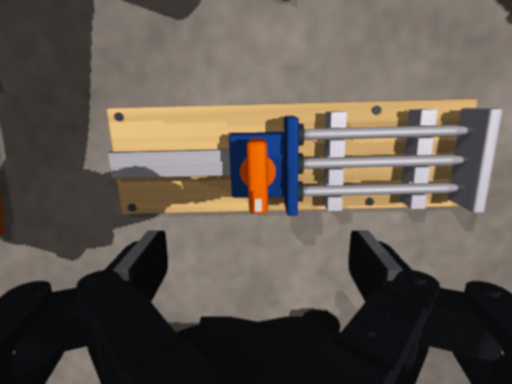

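The wrist view shows the bar at (258,175) parallel to the blue plate at (292,165), the heads against the plate, and the points at (465,130–188) on the fence. One last check on the angle and the gap.

Run:
```python
import pickle
from h import *
d=pickle.load(open('wrist.pkl','rb'))
def axis(lo,hi,box,rows,z):
    k=mask(d,lo,hi,box);p=[]
    for r in rows:
        c=np.where(k[r])[0];p.append([c.mean(),r])
    q=ray(d,p,z);v=np.polyfit(q[:,0],q[:,1],1);return v,q.mean(0)
rows=list(range(144,152))+list(range(198,206))
print('bar',axis((3,150,90),(17,255,255),(225,120,285,225),rows,.105))
rows=list(range(120,130))+list(range(202,212))
print('plate',axis((100,120,40),(125,255,255),(283,110,305,225),rows,.064))
f=ray(d,[[487,160]],.06);print(f)
g=d['pixels'][159,440:505].mean(1).round();print(g)
```

```text
bar (array([ 0.07211221, -0.12116113]), array([ 0.5314676 , -0.08283583,  0.105     ]))
plate (array([ 0.05961876, -0.07986508]), array([ 0.53153035, -0.0481759 ,  0.064     ]))
[[0.51897628 0.15445735 0.06      ]]
[197. 197. 196. 197. 197. 197. 198. 199. 198. 198. 198. 192. 183. 174.
 171. 170. 171. 172. 171. 171. 172. 167. 153. 126.  97.  83.  80.  77.
  74.  71.  67.  67.  66.  65.  66.  68.  68.  67.  68.  69.  79. 103.
 137. 168. 192. 203. 209. 209. 209. 208. 207. 200. 186. 162. 139. 128.
 125. 125. 125. 124. 124. 122. 122. 120. 121.]
```

```bash
python3 -c "
from cell import manip;print(manip.close_job())"
```

```text
the job is handed in; nothing more can be done
None
```

I loosened the knob, slid the stop about 59 mm until the pegs were snug against the fence, turned the knob clockwise to its hard stop and let go; the job was handed in at about 10 s, and no verdict came back.

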